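# Load a handwheel on the spray carrier and hold it up level

### The job

Fit the loose handwheel onto the empty square spindle of the spray carrier, turned so that its square bore matches, slide it fully home on the shoulder with the carrier standing on the bench, and let go of it. Then take the carrier by its black grip, lift it with both wheels aboard to about ten centimetres above the bench, and finish while still holding it there, level and still. Leave the other things on the bench where they are.

Things in the scene. Friction and masses are not known exactly. Their poses are not given: they have to be found in the camera images.
- carrier: Spray carrier, 0.45 kg, loose on the bench: grey sheet-steel base 100 (x) x 270 (y) x 11 mm, long edges folded up to 22 mm, on four rubber feet; an upright square spindle near each end, at y = -100 and +100 mm, and a black grip on two uprights in the middle. Origin: centre of the underside of the feet; z up, y along the base towards the spindle that already carries a wheel.
- grip: The carrier's black plastic grip (fixed to it): a flat-sided bar 68 (x) x 18 (y) x 26 mm (z); origin at its centre, 180 mm above the carrier's underside; axes as the carrier's. Steel uprights, 10 mm thick, stand at its two ends, x = -40 and +40 mm. Pinch it across its 18 mm; the carrier with both wheels balances on it.
- spindle_empty (a point): Centre of the shoulder of the empty spindle, at (0, -100, 40) mm in the carrier's frame, with the carrier's axes. The shoulder is a round collar of 28 mm diameter; above it stands the spindle, 12 x 12 mm square with its sides along the carrier's x and y, 44 mm tall of which the last 8 mm are a round taper.
- spindle_taken (a point): The same point of the other, equal spindle, at (0, 100, 40) mm in the carrier's frame, which carries the fitted wheel.
- wheel_loose: Dark cast handwheel, 0.14 kg, flat on a 9 mm plywood offcut: rim 91 mm outside, 69 mm inside, 11 mm thick, its top 13 mm up; four diagonal spokes (45 degrees to x and y), up to 15 mm high; central square hub 30 x 30 mm, 40 mm tall, sides along x and y. Origin: centre of the hub's underside, 2 mm below the rim's; z up.
- hub_top (a point): Centre of the top of the loose wheel's hub, 40 mm above its underside, axes as the wheel's: the hub stands 27 mm above the rim and is the place to grip it. The bore is square, 13.6 mm, right through the hub, sides along the wheel's x and y; it fits the spindle in any of four positions a quarter turn apart.
- wheel_fitted: The equal handwheel that already sits on the other spindle, its origin on the shoulder; loose on the spindle. It stays there.
- jar: Bystander: sample jar with white body and black lid, 49 mm across, 56 mm tall, standing on the plywood offcut behind the loose wheel; origin at its underside.
- cap: Bystander: brass air cap, 38 mm across, 16 mm tall, on the plywood offcut in front of the loose wheel; origin at its underside.
- tape: Bystander: roll of masking tape lying flat, 86 mm across, 24 mm high; origin at its underside.
- bottle: Bystander: white bottle with a red screw cap, 56 mm across, 105 mm tall; origin at its underside.
- beaker: Bystander: clear plastic mixing cup, 95 mm across, 100 mm tall; origin at its underside.
- pen: Bystander: black-and-white felt marker, 17 mm thick, 138 mm long (y); lying at the back, in front of the paint cans; origin at its underside.

How it is judged:
On the way, in this order (a step that is already met when the one before it is completed fails the run):
1. the loose wheel sits home on the empty spindle, let go, with the carrier standing on the bench (distance between wheel_loose and spindle_empty below 0.005 m and distance between wheel_fitted and spindle_taken below 0.005 m and contact force between each of wheel_loose, wheel_fitted and the fingers below 0.5 N and height (world z) of carrier below 0.01 m and linear speed of wheel_loose below 0.02 m/s and angle between carrier's own z axis and vertical below 0.05 rad), for 0.3 s.
2. the carrier is held up by its grip, level and still, with both wheels aboard (height (world z) of carrier between 0.06 and 0.16 m and angle between carrier's own z axis and vertical below 0.1 rad and contact force between grip and the fingers above 3 N and linear speed of carrier below 0.02 m/s and angular speed of carrier below 0.1 rad/s and distance between wheel_loose and spindle_empty below 0.005 m and distance between wheel_fitted and spindle_taken below 0.005 m and contact force between each of wheel_loose, wheel_fitted and the fingers below 0.5 N and contact force between carrier and jar below 0.2 N and contact force between carrier and cap below 0.2 N and contact force between carrier and tape below 0.2 N and contact force between carrier and bottle below 0.2 N and contact force between carrier and beaker below 0.2 N and contact force between carrier and pen below 0.2 N), for 0.5 s.
At the end, for the whole second after the job is handed in: Fingers hold the grip (over 3 N) and touch no wheel; carrier underside 60 to 160 mm above the bench, tilt under 0.1 rad, under 20 mm/s and 0.1 rad/s; each wheel's origin within 5 mm of its spindle's shoulder centre; no bystander touches the carrier (all of step 2); the arm keeps its last pose, push and grip.
It fails at once if a bystander is pushed more than 30 mm or knocked over (distance of any of jar, cap, tape, bottle, beaker, pen from where it was at the start of the episode above 0.03 m or angle between any of jar, bottle, beaker's own z axis and vertical above 0.5 rad).
It fails at once if the carrier is tipped over (angle between carrier's own z axis and vertical above 0.4 rad).
It also fails if it takes over 64 s, if anything falls off the work surface, if the arm or the gripper's body presses on something with over 40 N, if the wrist force passes 120 N, or if a joint passes its speed limit or range.

### The arm

A 7-joint arm with a two-finger parallel gripper is mounted at the origin on a cart in front of the work surface, level with it; the furniture and walls round the work are solid. World frame = base frame: x ahead of the robot, y to its left, z up, the work surface at z = 0. Lengths are in m, angles in rad, forces in N, time in s.
With the tool pointing down it reaches from about 0.4 to 0.925 m from the base axis. Payload 4.1 kg.
Tool frame: the origin (TCP) lies at the very end of the fingers, on their centre line; the grasp point (between the pads) lies 19 mm behind it; z points along the fingers, y is the line along which they close (so a half turn about z gives the same grasp; the last joint's range is limited). The gripper opens to 85 mm and grips with 20 to 120 N. Pads are 22 mm wide; open, the fingers measure 114 mm over their backs; the gripper's body (76 mm by 85 mm) begins 54 mm behind the grasp point. The pads swing forward as they close: fully open they stand 13 mm farther back than shut.
Start: joints at [1.007, 0.398, 0.045, 1.537, -0.019, 1.207, -0.051], TCP at [0.291, -0.581, 0.231] pointing down, gripper open.
Joint ranges: [-2.82, 2.82], [-0.49, 2.23], [-1.37, 1.46], [0, 2.46], [-1.36, 4.5], [0.23, 2], [-2.94, 2.94]. Speed limits (rad/s): [2.57, 2.57, 3.14, 3.14, 3.14, 3.14, 3.14].

### API

Orientations are given as a 3x3 rotation matrix whose columns are the frame's x, y, z axes.
In Python, from workcell import manip gives the robot as it stands.
- The arm moves only by the tool arm_command, never from a script. Its arguments are lists of equal length, an entry for each row: "offset": the shift along the tool's x, y, z in cm, a list of three; "yaw": the turn about the tool's z in rad. In form: {"offset": [[dx, dy, dz], ...], "yaw": [yaw, ...]}. A call has exactly 8 rows; each row is the pose to reach, as a shift and turn from the pose commanded when the call began, along the tool's axes at that moment; what a row does not reach only later rows make up. A row lasts 1/10 s, in which the tool goes at most 50 mm and 8.59 degrees, less where a joint would pass 70% of its speed; a pose out of reach is approached as far as the arm can. A call with a gripper value outside its range is refused whole. "claw" is the opening, from 0 (shut) to 1 (fully open), set as the call begins (left out, the last holds). The fingers move at their own pace and stop on an object; "grip_force" is the grip in N (left out, the last holds). Time passes only in rows, so rows that repeat a pose let the fingers close, or fill a call up. It gives the time, the measured TCP pose, the force, the opening and the grip force at its end, in the units of the state.
- manip.get_state(): the state, without advancing time (a new reading comes with each control period).
- manip.get_image(name): name is "side" or "top" or "wrist"; returns (picture, depth): 400x640x3 uint8, red, green, blue; 400x640 float32, m along the optical axis (not along the pixel's ray), 0 where there is no reading.
- manip.camera_info(name): a dict with "fx", "fy", "cx", "cy" (pixels), "k1" (the pictures are not rectified: a ray, as slopes to the right and down, at radius r is drawn at 1 + k1 r^2 times it, then the intrinsics apply), "cam_to_world" (4x4, takes a point from camera to world coordinates); the wrist camera has in their place "tool_from_camera" (4x4, takes a point from camera to tool coordinates, whose origin is the TCP and whose axes are the flange's). Camera axes: x right, y down, z forward; pixel columns grow to the right and rows downward; lengths in m; the calibration is good to about 2 mm. A picture is of the moment at which its call begins: read the wrist's pose just before it. camera_info takes no time and is no camera call.
- manip.hand_in(): hands the job in; it is judged then, once.
Trained networks look in the newest picture that a camera, given by its name, has taken for a name from the list of things; names that differ only in an ending like _2 or _b are one class to them, and where a whole thing is asked for, a point or a joint stands for the part that bears it (a point fixed in the world has none). Each returns a list of dicts, best first, with "p" (0 to 1); they miss things now and then, are a little off and sometimes report something else, mostly with a low value. They report only what shows in the picture. A call takes as long as a camera call.
- manip.boxes_of(camera, query): "bbox" ([centre column, centre row, width, height] in pixels, round what is visible of it).
- manip.trace(camera, query): "region" (400x640 bool, what is visible of it) and "bbox" ([centre column, centre row, width, height] in pixels, round what is visible of it).
- manip.place_of(camera, query): "pixel" ([column, row] in pixels: a listed point, or the origin of a listed thing).
The state is a dict: "clock": time; "q": joint angles; "dq": joint speeds; "tau": joint torques, N m; "ee_pos": TCP position; "tcp_rot": TCP orientation; "ft_force": force on the tool from outside, world axes, zero at the start; "moment": the same for the moment, N m; "width": finger opening in m; "grip_force": force on a finger pad.
Only numpy, scipy, OpenCV 4.12 (cv2) and the standard library are available. Lean on these libraries where they do the work, as an engineer would, in place of code of your own. Each camera call takes 0.05 s, during which the arm holds its last target. There are 200 camera calls.

## Working session

There is one attempt and no reset: what is moved stays moved. The work goes in short steps, Python scripts to look and compute and a tool call to move; the robot and the scene stay as the last step left them, time stands still between calls to the robot, and variables do not carry over. Pictures are saved under pics/ and viewed, at most 10 in all, crops included, and the job is handed in when it is done.

Besides the shell and the picture viewer there is one more tool, called after ">>>" as name(argument=value, ...) on one line, values as JSON. arm_command: Moves the arm, as the interface text tells. Its arguments: {"type":"object","properties":{"offset":{"type":"array"},"yaw":{"type":"array"},"claw":{"type":"number"},"grip_force":{"type":"number"}},"required":["offset","yaw"]}

```bash
mkdir -p pics
cat > h.py <<'E'
import numpy as np, cv2
from workcell import manip as m
def cam(name,st=None):
    c=m.camera_info(name)
    if 'cam_to_world' in c: T=np.array(c['cam_to_world'])
    else:
        st=st or m.get_state(); W=np.eye(4); W[:3,:3]=st['tcp_rot']; W[:3,3]=st['ee_pos']; T=W@np.array(c['tool_from_camera'])
    return c,T
def ray(c,T,px):
    K=np.array([[c['fx'],0,c['cx']],[0,c['fy'],c['cy']],[0,0,1]])
    d=np.array([(px[0]-c['cx'])/c['fx'],(px[1]-c['cy'])/c['fy']]); u=d.copy()
    for _ in range(20): u=d/(1+c['k1']*(u@u))
    return T[:3,3],T[:3,:3]@np.array([u[0],u[1],1.])
def onz(c,T,px,z):
    o,d=ray(c,T,px); return o+d*(z-o[2])/d[2]
def tri(rays):
    A=np.zeros((3,3));b=np.zeros(3)
    for o,d in rays:
        d=d/np.linalg.norm(d);P=np.eye(3)-np.outer(d,d);A+=P;b+=P@o
    p=np.linalg.solve(A,b); return p,[np.linalg.norm(np.cross(p-o,d/np.linalg.norm(d))) for o,d in rays]
def cloud(c,T,dep):
    v,u=np.mgrid[0:400,0:640]
    K=np.array([[c['fx'],0,c['cx']],[0,c['fy'],c['cy']],[0,0,1.]])
    d=np.stack([(u-c['cx'])/c['fx'],(v-c['cy'])/c['fy']],-1);s=d.copy()
    for _ in range(20): s=d/(1+c['k1']*(s**2).sum(-1,keepdims=True))
    P=np.concatenate([s,np.ones((400,640,1))],-1)*dep[...,None]
    return P@T[:3,:3].T+T[:3,3]
E
cat > a.py <<'E'
from h import *
np.set_printoptions(precision=4,suppress=True)
R={}
for n in ['top','side','wrist']:
    c,T=cam(n); im,dep=m.get_image(n); cv2.imwrite(f'pics/{n}0.png',im[...,::-1]); np.save(f'{n}0.npy',dep)
    print(n,c['fx'],c['k1'],T[:3,3],T[:3,2])
    for q in ['hub_top','spindle_empty','spindle_taken','grip','wheel_loose','wheel_fitted','carrier']:
        for r in m.place_of(n,q)[:1]: print(q,np.round(r['pixel'],1),round(r['p'],2)); R.setdefault(q,[]).append(ray(c,T,r['pixel'])) if n!='wrist' else 0
for q in R: print(q,tri(R[q]))
E
python3 a.py
```

```text
top 516.063984894385 -0.031836619684971895 [0.3969 0.0383 1.7104] [ 0.1171 -0.0193 -0.9929]
spindle_empty [284.1 230.4] 0.9
spindle_taken [234.5 201.8] 0.6
wheel_loose [374.4 204.9] 0.95
wheel_fitted [232.4 201.6] 0.63
carrier [259.7 222.2] 0.7
side 485.1960585759795 -0.03431800983081923 [-0.2828  1.1584  1.0163] [ 0.5119 -0.6776 -0.5281]
hub_top [344.7 193.4] 0.75
spindle_empty [318.4 236.7] 0.6
spindle_taken [261.1 254.4] 0.56
grip [289.  212.5] 0.54
wheel_loose [344.7 201.8] 0.58
carrier [290.4 260.1] 0.86
wrist 331.4233812232452 -0.05969463660378903 [ 0.3584 -0.5477  0.3751] [-0.2657 -0.1323 -0.9549]
spindle_empty (array([0.4914, 0.1067, 0.0569]), [np.float64(0.0009781992047710353), np.float64(0.000978199204771176)])
spindle_taken (array([0.5917, 0.2722, 0.0381]), [np.float64(0.004897123450802337), np.float64(0.00489712345080233)])
wheel_loose (array([ 0.5789, -0.1892,  0.0119]), [np.float64(0.002368215595240015), np.float64(0.0023682155952398395)])
wheel_fitted (array([0.3974, 0.0389, 1.7059]), [np.float64(3.1925407786505366e-17)])
carrier (array([ 0.5301,  0.1954, -0.0053]), [np.float64(0.007770047462658772), np.float64(0.007770047462658617)])
hub_top (array([-0.251 ,  1.1089,  0.9808]), [np.float64(3.572014261108911e-17)])
grip (array([-0.4298,  1.3306,  1.1656]), [np.float64(2.7962967607555853e-16)])
```

```bash
python3 -c "
import cv2
a=cv2.imread('pics/top0.png')[90:340,180:480];b=cv2.imread('pics/side0.png')[110:360,180:480]
cv2.imwrite('pics/c0.png',cv2.vconcat([cv2.resize(x,(720,600))[:, :] for x in [a]]));cv2.imwrite('pics/c1.png',cv2.resize(b,(720,600)))"
```

```text
(no output)
```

View pics/c0.png

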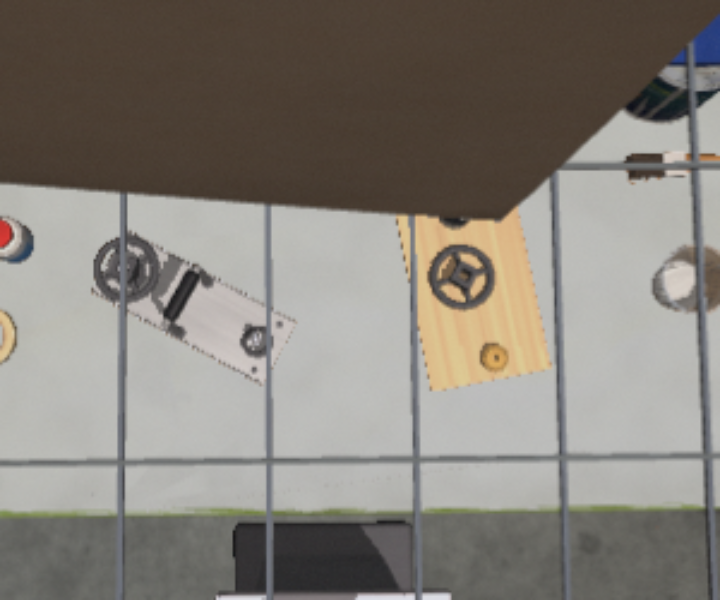

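View pics/c1.png

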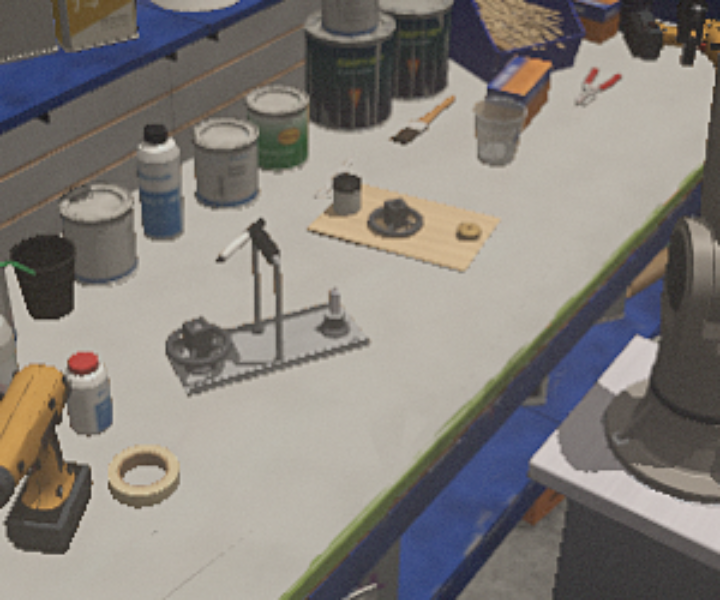

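The top view shows the carrier (empty spindle near crop (257,338), wheel on the other at (127,268)). The loose wheel is on the plywood at (462,277). The jar is behind it, the brass cap in front, and an overhead panel and mesh hide part of the view. The side view confirms this.

```bash
cat > b.py <<'E'
from h import *
np.set_printoptions(precision=4,suppress=True)
s=m.get_state(); print(s['tcp_rot'],s['ee_pos'],s['clock']); print(m.camera_info('wrist')['tool_from_camera'])
for n in ['top','side']:
    c,T=cam(n); P=cloud(c,T,np.load(n+'0.npy'))
    if n=='top':
        print('panel',P[120,300],P[90+200,180+100],P[110,190], 'grid',[P[90+int(r/2.4),180+52] .tolist() for r in (400,)])
        Z=P[...,2]; print('high z hist',np.histogram(Z[Z>0.3],bins=10))
    # carrier grip points
    X=P.reshape(-1,3)
    k=(X[:,2]>.172)&(X[:,2]<.21)&(abs(X[:,0]-.54)<.1)&(abs(X[:,1]-.19)<.1); g=X[k]; print(n,'grip',k.sum(),g.mean(0) if k.any() else 0, np.linalg.svd(g-g.mean(0),full_matrices=False)[2][0] if k.sum()>3 else 0)
    k=(X[:,2]>.04)&(X[:,2]<.06)&(abs(X[:,0]-.579)<.04)&(abs(X[:,1]+.189)<.04); g=X[k]; print(n,'hub',k.sum(),g.mean(0),cv2.minAreaRect((g[:,:2]*1000).astype(np.float32)))
E
python3 b.py
```

```text
[[ 0.8939  0.4483  0.0001]
 [ 0.4483 -0.8939 -0.0001]
 [-0.      0.0001 -1.    ]] [ 0.2914 -0.5811  0.2313] 1.2
[[-0.0002 -0.9549 -0.2968  0.0749]
 [ 1.      0.0001 -0.001   0.0002]
 [ 0.001  -0.2968  0.9549 -0.1437]
 [ 0.      0.      0.      1.    ]]
panel [0.4631 0.0406 1.4713] [0.3012 0.1231 0.0088] [0.4663 0.0913 1.4779] grid [[0.4127246641542717, 0.2815296568110401, -0.0027395287921669897]]
high z hist (array([ 8390,   675,  6457,   497,     0,     0, 31667, 25101, 66971,
        1002]), array([0.3002, 0.4412, 0.5822, 0.7233, 0.8643, 1.0053, 1.1463, 1.2873,
       1.4284, 1.5694, 1.7104]))
top grip 163 [0.5375 0.1866 0.1895] [-0.8734  0.4861  0.029 ]
top hub 71 [ 0.5748 -0.1823  0.0484] ((574.814453125, -181.9922332763672), (29.00443458557129, 30.157251358032227), 60.873085021972656)
side grip 119 [0.5321 0.1963 0.1862] [-0.8853  0.4542 -0.0994]
side hub 49 [ 0.575  -0.1794  0.0458] ((574.616943359375, -180.46417236328125), (32.627174377441406, 37.79331588745117), 62.33631134033203)
```

>>> arm_command(offset=[[1.5,-0.8,0],[4.5,-2.4,0],[8.5,-4.5,0],[12.5,-6.6,0],[16.5,-8.7,0],[20.5,-10.9,0],[23.0,-12.2,0],[24.5,-13,0]], yaw=[0.05,0.17,0.3,0.43,0.56,0.7,0.83,0.97], claw=0.65)

```text
clock: 2.0
ee_pos: [0.4544, -0.3517, 0.2315]
tcp_rot: [[0.875, -0.485, 0.001], [-0.485, -0.875, 0.001], [0.001, -0.001, -1.0]]
ft_force: [-0.7, -0.9, -0.4]
width: 0.0556
grip_force: 0.0
```

```bash
python3 -c "
from h import *
s=m.get_state();print(s['ee_pos'],s['tcp_rot'],s['q'],s['clock'],s['width'],s['ft_force'])
R=np.array(s['tcp_rot']);print(R.T@(np.array([.575,-.182,.2])-s['ee_pos'])*100)"
```

```text
[ 0.45444924 -0.35168395  0.23151783] [[ 8.74723019e-01 -4.84621691e-01  1.20736418e-03]
 [-4.84622815e-01 -8.74722738e-01  9.27016460e-04]
 [ 6.06856615e-04 -1.39599886e-03 -9.99998841e-01]] [ 0.52278006  0.26394807  0.07562513  1.72297183 -0.02312828  1.15501237
 -1.47159907] 2.0 0.055576256910155906 [-0.66945619 -0.92710547 -0.35344622]
[  2.31966839 -20.68039217   3.18206422]
```

>>> arm_command(offset=[[0.3,-1.8,0.2],[0.7,-5.5,0.8],[1.2,-9.5,1.5],[1.7,-13.5,2.2],[2.1,-17,2.8],[2.3,-19.7,3.2],[2.3,-20.7,3.2],[2.3,-20.7,3.2]], yaw=[0,0,0,0,0,0,0,0])

```text
clock: 2.8
ee_pos: [0.5729, -0.1836, 0.1993]
tcp_rot: [[0.877, -0.481, -0.0], [-0.481, -0.877, 0.0], [-0.0, -0.0, -1.0]]
ft_force: [-1.0, -0.1, 0.4]
width: 0.0554
grip_force: 0.0
```

```bash
cat > w.py <<'E'
import sys; from h import *
np.set_printoptions(precision=4,suppress=True)
tag=sys.argv[1]; qs=sys.argv[2:]
s=m.get_state(); c,T=cam('wrist',s); im,dep=m.get_image('wrist'); cv2.imwrite(f'pics/{tag}.png',im[...,::-1]); np.save(tag+'.npy',dep); np.save(tag+'T.npy',T)
print(s['ee_pos'],s['clock'],s['q'][6])
for q in qs:
    for r in m.place_of('wrist',q)[:2]: print(q,np.round(r['pixel'],1),round(r['p'],2),'ray',ray(c,T,r['pixel'])[1], 'z.05',onz(c,T,r['pixel'],.049),'z.084',onz(c,T,r['pixel'],.084))
E
python3 w.py w1 hub_top wheel_loose
cat > hub.py <<'E'
import sys; from h import *
tag=sys.argv[1]; x,y,z0,z1,rad=map(float,sys.argv[2:7])
c=m.camera_info('wrist'); T=np.load(tag+'T.npy'); X=cloud(c,T,np.load(tag+'.npy')).reshape(-1,3)
k=(X[:,2]>z0)&(X[:,2]<z1)&(np.hypot(X[:,0]-x,X[:,1]-y)<rad); g=X[k]; print(k.sum(),g.mean(0),np.median(g[:,2]),cv2.minAreaRect((g[:,:2]*1000).astype(np.float32)))
E
python3 hub.py w1 .575 -.182 .042 .055 .035
```

```text
[ 0.5729 -0.1836  0.1993] 2.8 -1.8416998110403484
wheel_loose [316.3 176.6] 0.93 ray [-0.185   0.1235 -0.9784] z.05 [ 0.5831 -0.1837  0.049 ] z.084 [ 0.5897 -0.1881  0.084 ]
924 [ 0.57701442 -0.18306745  0.04973995] 0.05005841519236787 ((576.198974609375, -182.79165649414062), (29.816055297851562, 30.581253051757812), 59.613739013671875)
```

View pics/w1.png

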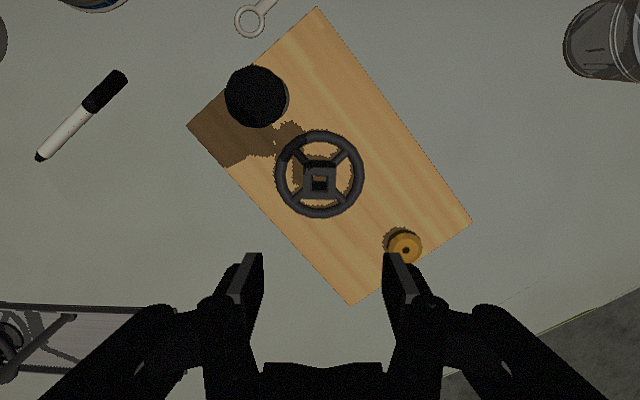

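The wrist view shows the loose wheel at (320,175), with the square hub and bore at (319,183) aligned with the image axes. The jar is at (257,97) and the cap at (404,245), both clear of the fingers.

>>> arm_command(offset=[[0.3,-0.2,1.0],[0.3,-0.2,3.5],[0.3,-0.2,7],[0.3,-0.2,10.5],[0.3,-0.2,13.5],[0.3,-0.2,15.5],[0.3,-0.2,16.8],[0.3,-0.2,17.2]], yaw=[0,0,0,0,0,0,0,0])

```text
clock: 3.75
ee_pos: [0.5747, -0.1853, 0.0256]
tcp_rot: [[0.875, -0.485, -0.003], [-0.485, -0.875, 0.0], [-0.002, 0.001, -1.0]]
ft_force: [-0.0, -0.9, 0.0]
width: 0.0555
grip_force: 0.0
```

>>> arm_command(offset=[[0,0,0],[0,0,0],[0,0,0],[0,0,0],[0,0,0],[0,0,0],[0,0,0],[0,0,0]], yaw=[0,0,0,0,0,0,0,0], claw=0, grip_force=40)

```text
clock: 4.55
ee_pos: [0.5769, -0.185, 0.0285]
tcp_rot: [[0.875, -0.484, 0.002], [-0.484, -0.875, -0.001], [0.002, -0.0, -1.0]]
ft_force: [-0.8, -0.1, 5.8]
width: 0.029
grip_force: 40.6
```

>>> arm_command(offset=[[0,0,-0.5],[0,0,-2],[0,0,-4.5],[0,0,-7.5],[0,0,-10.5],[0,0,-12.5],[0,0,-13.0],[0,0,-13.0]], yaw=[0,0,0,0,0,0,0,0])

```text
clock: 5.35
ee_pos: [0.5762, -0.1848, 0.1582]
tcp_rot: [[0.875, -0.484, 0.001], [-0.484, -0.875, -0.0], [0.002, -0.0, -1.0]]
ft_force: [0.7, -1.0, -1.6]
width: 0.0289
grip_force: 39.8
```

```bash
python3 w.py w2 hub_top spindle_empty; python3 -c "
from h import *
s=m.get_state();R=np.array(s['tcp_rot']);print(s['width'],s['grip_force'],s['ft_force'])
print(R.T@(np.array([.4914,.1067,.2])-s['ee_pos'])*100)"
```

```text
[ 0.5762 -0.1848  0.1582] 5.35 -1.8458290723602366
hub_top [322.6 289.7] 0.58 ray [-0.4786  0.2649 -0.8774] z.05 [ 0.5037 -0.1456  0.049 ] z.084 [ 0.5228 -0.1562  0.084 ]
0.029083296170995056 39.745550751686096 [-0.25415204 -0.75179966 -1.76449232]
[-21.39643282 -21.43228062  -4.37895272]
```

View pics/w2.png

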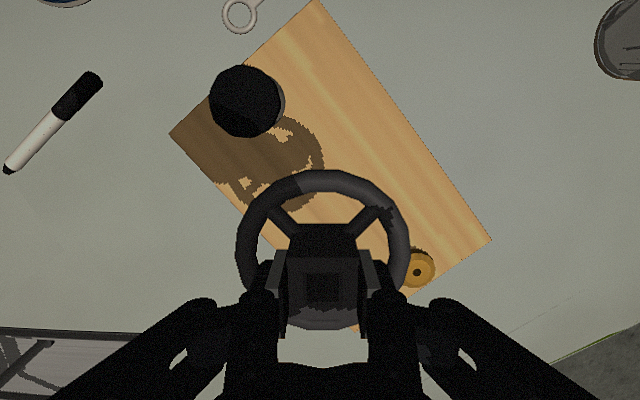

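The wheel is held squarely between the pads. The hub and bore show at (323,287), with the rim round them.

>>> arm_command(offset=[[-1.2,-0.7,0],[-4.2,-2.5,0],[-8,-4.6,0],[-12,-7,0],[-16,-9.3,0],[-19.4,-11.3,0],[-21.4,-12.4,0],[-21.4,-12.4,0]], yaw=[0,0,0,0,0,0,0,0])

```text
clock: 6.3
ee_pos: [0.4455, 0.0312, 0.1565]
tcp_rot: [[0.878, -0.478, -0.003], [-0.478, -0.878, 0.001], [-0.003, 0.001, -1.0]]
ft_force: [1.1, 0.9, -1.0]
width: 0.0294
grip_force: 39.7
```

```bash
python3 w.py w3 spindle_empty grip spindle_taken hub_top
cat > rim.py <<'E'
import sys; from h import *
np.set_printoptions(precision=4,suppress=True)
c=m.camera_info('wrist'); s=m.get_state(); R=np.array(s['tcp_rot']);p=np.array(s['ee_pos'])
P=cloud(c,np.array(c['tool_from_camera']),np.load(sys.argv[1]+'.npy')).reshape(-1,3)
print(s['width'],R.tolist())
r=np.hypot(P[:,0],P[:,1]); k=(r<.06)&(r>.03)&(P[:,2]>-.005)&(P[:,2]<.02); g=P[k]
from scipy.optimize import least_squares
print('rim',k.sum(),np.median(g[:,2]))
g=g[abs(g[:,2]-np.median(g[:,2]))<.004]
f=lambda a:np.maximum(0,np.hypot(g[:,0]-a[0],g[:,1]-a[1])-.0455)+np.minimum(0,np.hypot(g[:,0]-a[0],g[:,1]-a[1])-.0345)
q=least_squares(f,[0,0],loss='soft_l1',f_scale=.001); print('rim centre tool',q.x,q.cost)
u,S,V=np.linalg.svd(g-g.mean(0),full_matrices=False); print('rim normal',V[2])
k=(abs(P[:,0])<.025)&(abs(P[:,1])<.0135)&(P[:,2]<-.012)&(P[:,2]>-.03); h=P[k]; 
if len(h): print('hub',len(h),np.median(h,0),h.min(0),h.max(0))
X=P@R.T+p
k=(X[:,2]>.075)&(X[:,2]<.095)&(np.hypot(X[:,0]-.4914,X[:,1]-.1067)<.03); g=X[k]; print('spindle tip',len(g),g.mean(0) if len(g) else 0)
k=(X[:,2]>.045)&(X[:,2]<.095)&(np.hypot(X[:,0]-.4914,X[:,1]-.1067)<.03); g=X[k]; print('spindle',len(g),g.mean(0),cv2.minAreaRect((g[:,:2]*1000).astype(np.float32)))
k=(X[:,2]>.17)&(X[:,2]<.2)&(np.hypot(X[:,0]-.54,X[:,1]-.194)<.06); g=X[k]; print('grip',len(g)); 
if len(g): print(g.mean(0),cv2.minAreaRect((g[:,:2]*1000).astype(np.float32)))
E
python3 rim.py w3
```

```text
[0.4455 0.0312 0.1565] 6.3 -2.2563611294468675
spindle_empty [218.5 188.4] 0.6 ray [-0.0761  0.4001 -0.9672] z.05 [0.4921 0.0981 0.049 ] z.084 [0.4948 0.0836 0.084 ]
spindle_empty [320.7 290.1] 0.2 ray [-0.4826  0.2681 -0.8745] z.05 [0.3733 0.0712 0.049 ] z.084 [0.3926 0.0605 0.084 ]
hub_top [320.1 287.9] 0.77 ray [-0.4761  0.2667 -0.8765] z.05 [0.3755 0.0706 0.049 ] z.084 [0.3945 0.06   0.084 ]
0.02879273411193977 [[0.8742305065652826, -0.48551103534708484, -0.0002365307829575224], [-0.4855110928349349, -0.8742304137988113, -0.0004028937655591676], [-1.117303500962757e-05, 0.00046706033967964226, -0.9999998908648953]]
rim 7366 0.0061384608212386865
rim centre tool [-0.0022  0.0006] 0.0002178211247463706
rim normal [ 0.011   0.0009 -0.9999]
hub 4078 [ 0.0017 -0.0002 -0.0214] [-0.0162 -0.0135 -0.0235] [ 0.0153  0.0135 -0.012 ]
spindle tip 298 [0.4946 0.0932 0.0796]
spindle 618 [0.495  0.092  0.0697] ((494.43316650390625, 94.81616973876953), (13.014451026916504, 12.373876571655273), 59.71208190917969)
grip 0
```

View pics/w3.png

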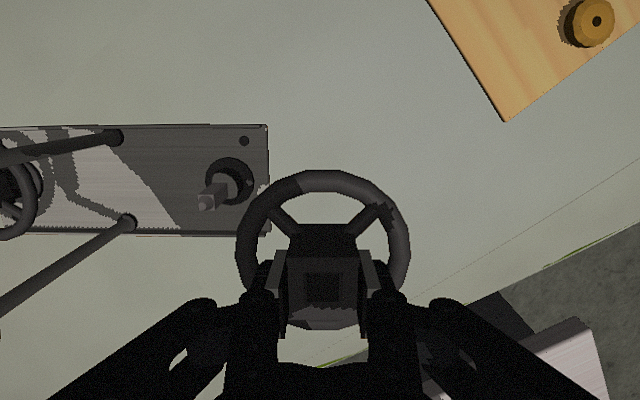

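The spindle's collar is at (229,180) and its tip at (207,202). The base edges look parallel to the tool axes. The held hub and bore are at (321,287).

```bash
cat > f.py <<'E'
from h import *
np.set_printoptions(precision=4,suppress=True)
c=m.camera_info('wrist'); s=m.get_state(); R=np.array(s['tcp_rot']);p=np.array(s['ee_pos'])
Pt=cloud(c,np.array(c['tool_from_camera']),np.load('w3.npy')); P=Pt.reshape(-1,3); X=P@R.T+p
k=(abs(P[:,0])<.025)&(abs(P[:,1])<.0165)&(abs(P[:,2]+.0214)<.0015); h=P[k]; print('hubtop',k.sum(),np.percentile(h,[1,99],0),np.median(h[:,2]))
im=cv2.imread('pics/w3.png'); 
Tt=np.array(c['tool_from_camera'])
for px in [(321,287)]: print('bore tool',onz(c,Tt,px,-.0214))
# bore = pixels where depth lies below hub top, near centre
kb=(abs(P[:,0])<.012)&(abs(P[:,1])<.012)&(P[:,2]>-.018)&(P[:,2]<.02); v,u=np.nonzero(kb.reshape(400,640)); print('deep px',len(u),(u.min(),u.max(),v.min(),v.max()) if len(u) else 0)
k=(X[:,2]>.0815)&(X[:,2]<.09)&(np.hypot(X[:,0]-.494,X[:,1]-.093)<.03); g=X[k]; gt=P[k]; print('tip',k.sum(),g.mean(0),'tool',gt.mean(0),gt.min(0),gt.max(0))
k=(X[:,2]>.037)&(X[:,2]<.043)&(np.hypot(X[:,0]-.4944,X[:,1]-.0948)<.03);gt=P[k]; print('collar',k.sum(),gt.min(0),gt.max(0),X[k].mean(0))
# spindle sides: points .05<z<.075 tool extents + planes
k=(X[:,2]>.045)&(X[:,2]<.075)&(np.hypot(X[:,0]-.4944,X[:,1]-.0948)<.02);gt=P[k]; print('square',k.sum(),np.percentile(gt,[2,98],0),cv2.minAreaRect((gt[:,:2]*1000).astype(np.float32)))
# end edge & long edges of base
k=((X[:,2]>.006)&(X[:,2]<.03)).reshape(400,640)
n,l,st,ce=cv2.connectedComponentsWithStats(k.astype(np.uint8)); i=l[205,255] or 1+np.argmax(st[1:,4]); q=Pt[l==i]; print(st[i],q.min(0),q.max(0))
for nm,ax in (('edge near',0),('edge far',0)):
    B=[]
    for y in np.arange(-.2,-.065,.005):
        z=q[abs(q[:,1]-y)<.0025]
        if len(z)>5: B.append((y,z[:,0].min() if 'near' in nm else z[:,0].max()))
    B=np.array(B); 
    if len(B)>3: 
        f=np.polyfit(B[:,0],B[:,1],1); r=B[:,1]-np.polyval(f,B[:,0]); B=B[abs(r)<.002]; f=np.polyfit(B[:,0],B[:,1],1); print(nm,f,len(B),np.std(B[:,1]-np.polyval(f,B[:,0])))
B=[]
for x in np.arange(q[:,0].min()+.01,q[:,0].max()-.01,.004):
    z=q[abs(q[:,0]-x)<.002]; B.append((x,z[:,1].max()))
B=np.array(B); print('end',np.polyfit(B[:,0],B[:,1],1),np.median(B[:,1]))
E
python3 f.py
```

```text
hubtop 3614 [[-0.0155 -0.014  -0.0228]
 [ 0.0148  0.0155 -0.0201]] -0.021583198565458456
bore tool [ 0.0003  0.0002 -0.0214]
deep px 817 (np.int64(307), np.int64(338), np.int64(273), np.int64(299))
tip 76 [0.4947 0.0927 0.0836] tool [ 0.0078 -0.0802  0.0734] [ 0.0031 -0.0856  0.0704] [ 0.0109 -0.0772  0.0754]
collar 69 [-0.0034 -0.0873  0.1144] [ 0.0204 -0.0683  0.12  ] [0.4959 0.0846 0.0395]
square 320 [[ 0.0007 -0.0872  0.083 ]
 [ 0.0126 -0.0756  0.1113]] ((9.034951210021973, -79.14601135253906), (9.053550720214844, 16.51044464111328), 46.76984405517578)
[    0     0   304   357 44830] [-0.2082 -0.3858  0.1271] [ 0.1548 -0.0149  0.1511]
edge near [ 0.5374 -0.0299] 2 6.938893903907228e-18
edge far [0.421  0.1948] 6 0.0006677910591429904Traceback (most recent call last):
  File "f.py", line 28, in <module>
    z=q[abs(q[:,0]-x)<.002]; B.append((x,z[:,1].max()))
                                         ~~~~~~~~~~^^
    return umr_maximum(a, axis, None, out, keepdims, initial, where)
ValueError: zero-size array to reduction operation maximum which has no identity
```

```bash
cat > e.py <<'E'
from h import *
np.set_printoptions(precision=4,suppress=True)
c=m.camera_info('wrist');Tt=np.array(c['tool_from_camera'])
g=cv2.cvtColor(cv2.imread('pics/w3.png'),cv2.COLOR_BGR2GRAY).astype(float); g=cv2.GaussianBlur(g,(5,3),0)
d=np.diff(g,axis=0)
for nm,(r0,r1),(c0,c1),sg in (('far',(112,133),(125,260),-1),('near',(222,245),(140,230),1)):
    S=d[r0:r1,c0:c1]; rows=r0+.5+np.argmax(abs(S),0); w=abs(S).max(0)
    Q=np.array([onz(c,Tt,(cc,rr),.1565-.022)[:2] for cc,rr in zip(range(c0,c1),rows)])
    for _ in range(6):
        f=np.polyfit(Q[:,1],Q[:,0],1); r=Q[:,0]-np.polyval(f,Q[:,1]); Q=Q[abs(r)<max(.0008,1.5*np.median(abs(r)))]
    print(nm,f,len(Q),'x at y=-.08',np.polyval(f,-.081),np.median(rows[:10]),np.median(rows[-10:]))
E
python3 e.py
```

```text
far [-0.0091  0.0568] 135 x at y=-.08 0.05752765650870205 124.5 123.5
near [-0.044  -0.0476] 60 x at y=-.08 -0.04399852960549501 233.5 236.5
```

>>> arm_command(offset=[[0.1,-0.8,0],[0.3,-2.8,0],[0.5,-5,0],[0.7,-7,0],[0.7,-8.2,0.5],[0.7,-8.2,2],[0.7,-8.2,3.4],[0.7,-8.2,4.2]], yaw=[0,0,0,0.015,0.015,0.015,0.015,0.015])

```text
clock: 7.35
ee_pos: [0.4938, 0.0953, 0.1137]
tcp_rot: [[0.868, -0.497, -0.002], [-0.497, -0.868, -0.001], [-0.002, 0.002, -1.0]]
ft_force: [0.5, -0.4, -2.0]
width: 0.0291
grip_force: 39.8
```

>>> arm_command(offset=[[0,0,0],[0,0,0.2],[0,0,0.5],[0,0,0.8],[0,0,1.1],[0,0,1.4],[0,0,1.6],[0,0,1.6]], yaw=[0,0,0,0,0,0,0,0])

```text
clock: 8.15
ee_pos: [0.4952, 0.0958, 0.1017]
tcp_rot: [[0.868, -0.497, 0.001], [-0.497, -0.868, -0.0], [0.001, -0.0, -1.0]]
ft_force: [-4.7, -1.2, 16.2]
width: 0.0292
grip_force: 42.1
```

```bash
python3 -c "
from h import *
s=m.get_state();print(s['ee_pos'],s['ft_force'],s['moment'],s['width'],s['q'][6])
c,T=cam('side');im,d=m.get_image('side');cv2.imwrite('pics/s4.png',cv2.resize(im[190:310,220:400,::-1],(720,480),interpolation=cv2.INTER_CUBIC))"
```

```text
[0.49524784 0.09579329 0.1017008 ] [-4.67631833 -1.18202461 16.19071604] [-0.25589329  1.28800239  0.08750798] 0.029157204396032227 -2.435769634975668
```

View pics/s4.png

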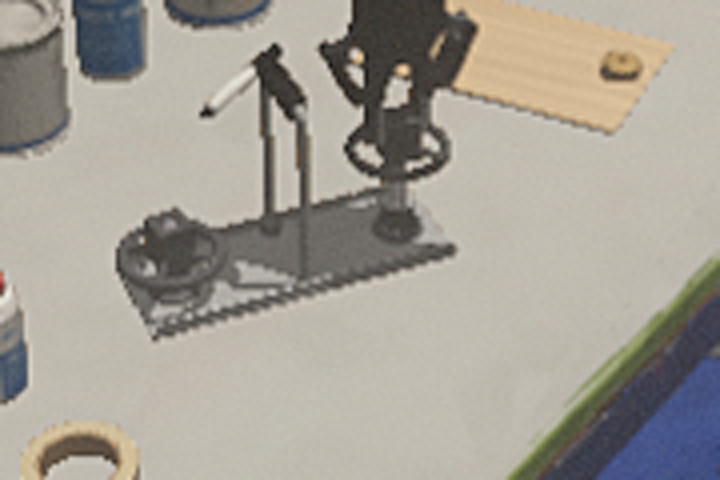

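>>> arm_command(offset=[[0,0,-0.3],[-0.1,0.1,-0.3],[-0.15,0.15,-0.3],[-0.15,0.15,-0.1],[-0.15,0.15,0.1],[-0.15,0.15,0.2],[-0.15,0.15,0.3],[-0.15,0.15,0.3]], yaw=[0,0,0,0,0,0,0,0])

```text
clock: 9.0
ee_pos: [0.4923, 0.0972, 0.0965]
tcp_rot: [[0.868, -0.496, -0.0], [-0.496, -0.868, 0.002], [-0.001, -0.002, -1.0]]
ft_force: [-1.5, 4.6, 4.7]
width: 0.029
grip_force: 40.6
```

>>> arm_command(offset=[[-0.05,-0.05,0],[-0.05,-0.07,0.1],[-0.05,-0.07,0.2],[-0.05,-0.07,0.4],[-0.05,-0.07,0.6],[-0.05,-0.07,0.8],[-0.05,-0.07,0.9],[-0.05,-0.07,0.9]], yaw=[0,0,0,0,0,0,0,0])

```text
clock: 9.8
ee_pos: [0.4938, 0.0969, 0.0877]
tcp_rot: [[0.868, -0.497, 0.003], [-0.497, -0.868, 0.001], [0.002, -0.003, -1.0]]
ft_force: [2.9, 2.7, 0.8]
width: 0.0293
grip_force: 41.6
```

>>> arm_command(offset=[[0,-0.03,0.2],[0,-0.05,0.6],[0,-0.05,1.0],[0,-0.05,1.4],[0,-0.05,1.8],[0,-0.05,2.2],[0,-0.05,2.5],[0,-0.05,2.7]], yaw=[0,0,0,0,0,0,0,0])

```text
clock: 10.6
ee_pos: [0.4921, 0.097, 0.062]
tcp_rot: [[0.868, -0.496, -0.002], [-0.496, -0.868, -0.001], [-0.001, 0.001, -1.0]]
ft_force: [-7.0, 2.7, 25.1]
width: 0.0291
grip_force: 44.6
```

>>> arm_command(offset=[[0,0,0.1],[0,0,0.2],[0,0,0.3],[0,0,0.3],[0,0,0.3],[0,0,0.3],[0,0,0.3],[0,0,0.3]], yaw=[0,0,0,0,0,0,0,0])

```text
clock: 11.4
ee_pos: [0.492, 0.0971, 0.0592]
tcp_rot: [[0.868, -0.496, -0.001], [-0.496, -0.868, -0.001], [-0.001, 0.001, -1.0]]
ft_force: [-7.4, 3.5, 21.7]
width: 0.0294
grip_force: 44.4
```

>>> arm_command(offset=[[-0.1,0,0],[-0.1,0,0.1],[-0.1,0,0.2],[-0.1,0,0.2],[-0.1,0,0.2],[-0.1,0,0.2],[-0.1,0,0.2],[-0.1,0,0.2]], yaw=[0,0,0,0,0,0,0,0])

```text
clock: 12.2
ee_pos: [0.4919, 0.0971, 0.0586]
tcp_rot: [[0.868, -0.497, -0.0], [-0.497, -0.868, -0.001], [0.0, 0.001, -1.0]]
ft_force: [-8.8, 1.5, 30.8]
width: 0.0293
grip_force: 45.8
```

>>> arm_command(offset=[[0,0,0],[0,0,0],[0,0,0],[0,0,0],[0,0,-0.4],[0,0,-0.5],[0,0,-0.5],[0,0,-0.5]], yaw=[0,0,0,0,0,0,0,0], claw=0.65)

```text
clock: 13.0
ee_pos: [0.4918, 0.097, 0.0603]
tcp_rot: [[0.868, -0.497, 0.0], [-0.497, -0.868, -0.0], [0.0, 0.0, -1.0]]
ft_force: [-0.0, -0.5, 0.0]
width: 0.0555
grip_force: 0.0
```

```bash
python3 w.py w5
python3 - <<'E'
from h import *
np.set_printoptions(precision=4,suppress=True)
s=m.get_state();print(s['ft_force'],s['width'],s['tcp_rot'][0])
X=cloud(m.camera_info('wrist'),np.load('w5T.npy'),np.load('w5.npy')).reshape(-1,3)
k=(np.hypot(X[:,0]-.493,X[:,1]-.0965)<.014)&(X[:,2]>.07)&(X[:,2]<.1);print('hub top',k.sum(),np.percentile(X[k,2],[10,50,90]))
c,T=cam('side');im,d=m.get_image('side');X=cloud(c,T,d).reshape(-1,3)
k=(np.hypot(X[:,0]-.493,X[:,1]-.0965)<.05)&(X[:,2]>.03)&(X[:,2]<.06);print('side rim',np.percentile(X[k,2],[5,50,95]))
E
```

```text
[0.4918 0.097  0.0603] 13.0 -2.4560887185223965
[-0.2042  0.3015 -0.584 ] 0.05567820709492746 [ 0.8678 -0.4969  0.    ]
hub top 3219 [0.0756 0.0806 0.0817]
side rim [0.0411 0.0503 0.0565]
```

View pics/w5.png

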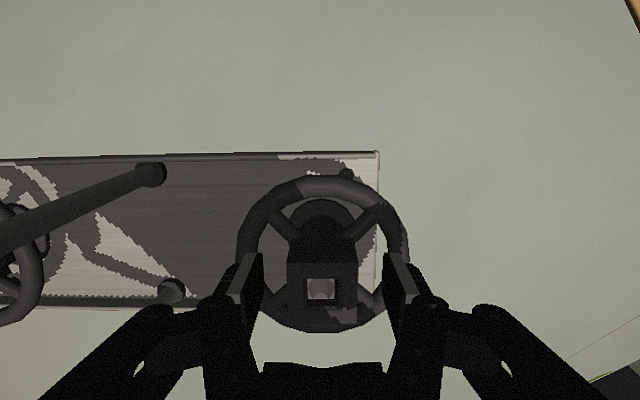

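The wheel is home: the spindle end shows in the bore at (321,289) and the hub top measures 80.6 mm, against about 80 mm expected. The fingers are clear, so next is the grip.

>>> arm_command(offset=[[0,0,-1],[0,0,-3.5],[0,0,-7],[0,0,-11],[0,0,-15],[0,0,-18.5],[0,0,-20.5],[0,0,-20.5]], yaw=[0,0,0,0,0,0,0,0])

```text
clock: 13.9
ee_pos: [0.4938, 0.0976, 0.2695]
tcp_rot: [[0.868, -0.497, 0.008], [-0.497, -0.868, 0.002], [0.006, -0.005, -1.0]]
ft_force: [0.4, -0.3, 0.6]
width: 0.0557
grip_force: 0.0
```

>>> arm_command(offset=[[0,-0.5,0],[0,-2,0],[0,-4.5,0],[0,-7,0],[0,-9,0],[0,-10,0],[0,-10,0],[0,-10,0]], yaw=[0,0,0,0,0,0,0,0])

```text
clock: 14.7
ee_pos: [0.541, 0.1832, 0.2644]
tcp_rot: [[0.868, -0.497, -0.002], [-0.497, -0.868, -0.001], [-0.001, 0.002, -1.0]]
ft_force: [0.8, -0.3, 0.1]
width: 0.0555
grip_force: 0.0
```

```bash
python3 w.py w6 grip
python3 - <<'E'
from h import *
np.set_printoptions(precision=4,suppress=True)
s=m.get_state();c=m.camera_info('wrist');P=cloud(c,np.array(c['tool_from_camera']),np.load('w6.npy')).reshape(-1,3);z=s['ee_pos'][2]-P[:,2]
k=(z>.165)&(z<.205)&(abs(P[:,0])<.07)&(abs(P[:,1])<.05);g=P[k];print(k.sum(),np.percentile(z[k],[5,50,95]))
k=(z>.186)&(z<.205)&(abs(P[:,0])<.07)&(abs(P[:,1])<.05);g=P[k];print(np.percentile(g,[2,50,98],0),cv2.minAreaRect((g[:,:2]*1000).astype(np.float32)),np.linalg.svd(g[:,:2]-g[:,:2].mean(0),full_matrices=False)[2][0])
X=cloud(c,np.load('w6T.npy'),np.load('w6.npy')).reshape(-1,3)
k=(np.hypot(X[:,0]-.492,X[:,1]-.097)<.014)&(X[:,2]>.07)&(X[:,2]<.1);print('hub',k.sum(),np.percentile(X[k,2],[10,50,90]) if k.any() else 0)
E
```

```text
[0.541  0.1832 0.2644] 14.7 -2.5483923545865306
grip [322.6 215.9] 0.93 ray [-0.2921  0.1651 -0.9428] z.05 [0.4951 0.208  0.049 ] z.084 [0.506  0.2018 0.084 ]
2592 [0.1821 0.1937 0.1954]
[[-0.0342 -0.0094  0.0692]
 [ 0.0003 -0.0009  0.0711]
 [ 0.03    0.0075  0.0784]] ((-3.5971755981445312, -1.0577964782714844), (18.024917602539062, 77.68101501464844), 88.69617462158203) [-0.9999  0.0139]
hub 585 [0.0757 0.0806 0.082 ]
```

View pics/w6.png

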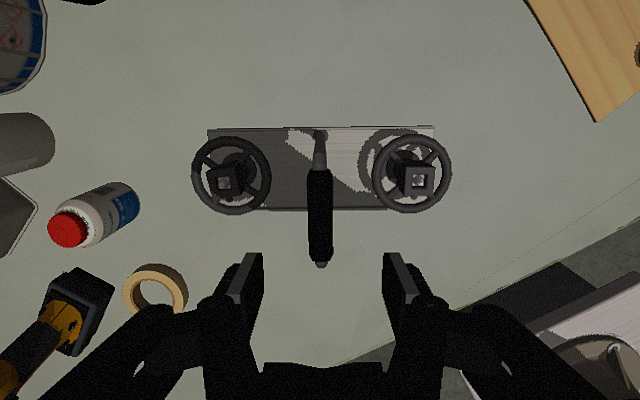

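Both wheels are seated, and the grip is centred between the fingers at (320,215).

>>> arm_command(offset=[[-0.2,-0.1,0.5],[-0.2,-0.1,2],[-0.2,-0.1,4],[-0.2,-0.1,6],[-0.2,-0.1,8],[-0.2,-0.1,9.5],[-0.2,-0.1,10.3],[-0.2,-0.1,10.5]], yaw=[0,-0.01,-0.01,-0.01,-0.01,-0.01,-0.01,-0.01])

```text
clock: 15.6
ee_pos: [0.5396, 0.185, 0.1594]
tcp_rot: [[0.872, -0.489, -0.002], [-0.489, -0.872, -0.001], [-0.001, 0.002, -1.0]]
ft_force: [0.2, -0.5, 0.5]
width: 0.0554
grip_force: 0.0
```

>>> arm_command(offset=[[0,0,0],[0,0,0],[0,0,0],[0,0,0],[0,0,0],[0,0,0],[0,0,0],[0,0,0]], yaw=[0,0,0,0,0,0,0,0], claw=0, grip_force=90)

```text
clock: 16.4
ee_pos: [0.5409, 0.1856, 0.1614]
tcp_rot: [[0.873, -0.488, 0.002], [-0.488, -0.873, -0.0], [0.001, -0.001, -1.0]]
ft_force: [0.1, -1.7, 6.4]
width: 0.0173
grip_force: 89.4
```

>>> arm_command(offset=[[0,0,-0.1],[0,0,-0.4],[0,0,-0.8],[0,0,-1.3],[0,0,-1.9],[0,0,-2.5],[0,0,-2.9],[0,0,-3.0]], yaw=[0,0,0,0,0,0,0,0])

```text
clock: 17.2
ee_pos: [0.5407, 0.1858, 0.1911]
tcp_rot: [[0.873, -0.488, 0.001], [-0.488, -0.873, 0.0], [0.001, -0.001, -1.0]]
ft_force: [0.8, -0.3, -7.0]
width: 0.0169
grip_force: 87.8
```

>>> arm_command(offset=[[0,0,-0.3],[0,0,-1.2],[0,0,-2.4],[0,0,-3.7],[0,0,-5],[0,0,-6.1],[0,0,-6.8],[0,0,-7]], yaw=[0,0,0,0,0,0,0,0])

```text
clock: 18.0
ee_pos: [0.5408, 0.1859, 0.2616]
tcp_rot: [[0.873, -0.488, 0.002], [-0.488, -0.873, 0.001], [0.001, -0.002, -1.0]]
ft_force: [0.3, 0.4, -7.5]
width: 0.0168
grip_force: 88.1
```

>>> arm_command(offset=[[0,0,0],[0,0,0],[0,0,0],[0,0,0],[0,0,0],[0,0,0],[0,0,0],[0,0,0]], yaw=[0,0,0,0,0,0,0,0])

```text
clock: 18.8
ee_pos: [0.5403, 0.1856, 0.2603]
tcp_rot: [[0.873, -0.488, 0.0], [-0.488, -0.873, -0.0], [0.0, 0.0, -1.0]]
ft_force: [-0.5, 0.1, -6.8]
width: 0.017
grip_force: 88.1
```

```bash
python3 -c "
from h import *
s=m.get_state();print(s['ee_pos'],s['ft_force'],s['width'],s['grip_force'],np.abs(s['dq']).max())
im,d=m.get_image('side');cv2.imwrite('pics/s7.png',cv2.resize(im[130:310,200:420,::-1],(733,600),interpolation=cv2.INTER_CUBIC))"
```

```text
[0.54025417 0.1856112  0.26026547] [-0.48837329  0.07875008 -6.83817402] 0.016958230946899328 88.10945391654968 0.00296884803708272
```

View pics/s7.png

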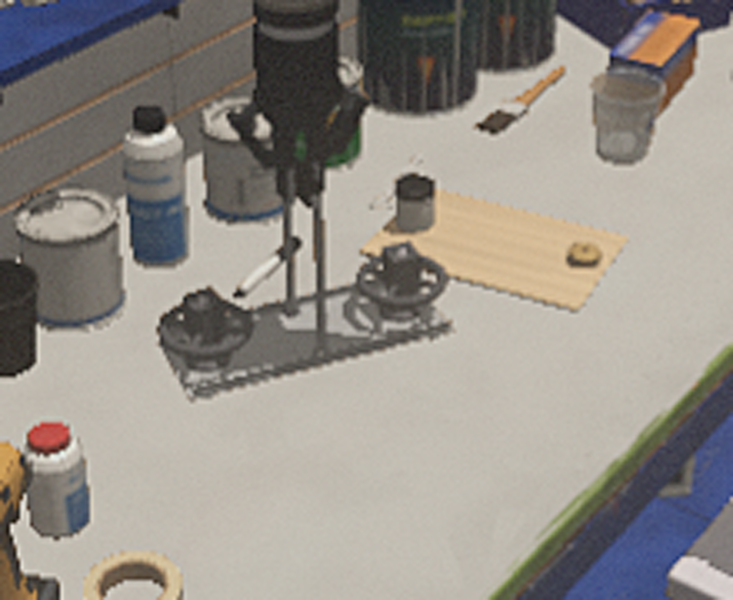

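The carrier hangs level by its grip about 10 cm up, with both wheels seated (crop (205,325) and (400,280)). The bystanders have not moved.

```bash
python3 -c "
from workcell import manip as m
print(m.hand_in())"
```

```text
the job is handed in; nothing more can be done
None
```

The loose wheel is seated on the empty spindle, the carrier is held level and still by its grip about 10 cm above the bench with both wheels aboard, and the job is handed in; the hand-in returned no verdict.

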